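# Extend the plant lamp boom to its next hole

## Task

Lengthen the arm of the plant lamp so that the lamp comes out over the bonsai: pinch in the two spring buttons on the boom's sides, slide the dark boom tube outwards (lamp end away from the post) and stop as soon as both buttons pop out through the next pair of holes, in the middle of the bright saddle. Feel for the click and do not haul on against the popped buttons; leave it clicked in, let go, and do not disturb the bonsai, bottle, bin and blue pot.

Things in the scene. Friction and masses are not known exactly. Their poses are not given: they have to be found in the camera images.
- stand: Fixed dark steel lamp stand. Origin on the table straight below the middle of the parked holes (boom at 0); +y = the boom's outward direction, z up. Foot plate 150 x 110 x 12 mm and 30 mm square post, 220 mm high, centred at y = -160 mm. A fixed bright 23.5 mm square inner tube runs level along y, axis 200 mm above the table; the dark boom slides over it. Position and yaw differ each time.
- parked (a point): Point on the boom's axis midway between its two parked holes; moves with the boom, axes as the stand's. The boom is a dark 30 mm square tube, wall 2.5 mm, from y = -108 to +115 mm of here. Its side walls (facing -x and +x) have 14 mm parked holes here. Inwards of them a bright saddle, 34 mm wide, 28 mm long, is clamped over the boom; the next pair of holes, 14 mm, is in the saddle's middle.
- lamp (a point): Centre of the underside of the round white lamp shade, diameter 100 mm, 28 mm high, on the boom's outer end; 150 mm outwards of parked and 39 mm below the boom's axis.
- boom (a joint): How far the boom is drawn out, m: about 0 at the start, grows outwards, end stop 0.09. Friction about 8 N; stays where left. The saddle is clamped elsewhere each time, its holes 43 to 71 mm inwards of the parked ones, so the buttons pop out at 0.042 to 0.072, to be felt: steady drag, a small drop as they pop, then the pull climbs as the boom is locked. The holes give 1 mm of play either way.
- button_near (a joint): Spring button on the side facing the stand's -x, m pressed in: 0 = out, 0.0105 = fully in. Steel stud of 12 mm diameter, round end, level with the boom's axis, 6.5 mm proud of the wall when out. Spring 1.6 to 3.5 N. Held flush (6.5 mm in) by a flat finger, it is ridden under by the hole's edge when the boom is drawn out (about 20 to 25 N pull in all); pressed less, it blocks the boom.
- button_far (a joint): The same button on the side facing +x (43 mm over both when out). Both must be in at once: pinch them flush from above, fingers closing along the stand's x axis at the parked holes, and draw the boom with the same grip. A grip of 30 to 40 N holds; it creeps 2 to 5 mm. Once drawn out past 30 mm, over 9 N of boom against a button (18 N for both, beyond the drag) is too much.
- bonsai: Loose small bonsai in a brown rectangular pot, 92 x 72 mm, 120 mm high, origin under the pot's centre. Stands where the lamp is to come. Leave alone.
- bottle: Loose blue bottle with white cap, diameter 50 mm, 150 mm high, origin under its centre. Leave alone.
- bin: Loose open wooden bin 140 x 120 x 60 mm, origin under its centre. Leave alone.
- pot: Loose blue ceramic bowl, 90 mm across, 50 mm high, origin under its centre. Leave alone.

How it is judged (in metres and radians):
On the way, in this order (a step that is already met when the one before it is completed fails the run):
1. both buttons are pressed in while the boom is still at its parked place (value of joint each of button_near, button_far above 0.0045 m and value of joint boom below 0.02 m), for 0.1 s.
2. the boom is drawn out past 25 mm (value of joint boom above 0.025 m), for 0.1 s.
At the end, for the whole second after the job is handed in: Both buttons stand out through the saddle's holes (each within 1.5 mm of fully out), the boom drawn out between 40 and 74 mm and at rest, robot clear of everything (value of joint boom between 0.04 and 0.074 m and value of joint each of button_near, button_far below 0.0015 m and velocity of joint boom between -0.005 and 0.005 m/s); the robot touches nothing.
It fails at once if once drawn out past 30 mm, the boom is hauled against a button with more than 9 N (about 18 N for the two) (value of joint boom above 0.03 m and contact force between any of button_near_c0, button_far_c0 and boom above 9 N).
It fails at once if a bystander is shoved more than 20 mm or tipped (distance of any of bonsai, bottle, bin, pot from where it was at the start of the episode above 0.02 m or angle between any of bonsai, bottle's own z axis and vertical above 0.3 rad).
It also fails if it takes over 54 s, if anything falls off the work surface, if the arm or the gripper's body presses on something with over 40 N, if the wrist force passes 120 N, or if a joint passes its speed limit or range.

## Robot

A 7-joint arm with a two-finger parallel gripper is mounted at the origin on the work surface. World frame = base frame: x ahead of the robot, y to its left, z up, the work surface at z = 0. Lengths are in m, angles in degrees, forces in N, time in s.
With the tool pointing down it reaches from about 0.4 to 0.925 m from the base axis. Payload 5.6 kg.
Tool frame: the origin (TCP) lies at the very end of the fingers, on their centre line; the grasp point (between the pads) lies 19 mm behind it; z points along the fingers, y is the direction in which the jaws open and shut (so a half turn about z gives the same grasp; the last joint's range is limited). The gripper opens to 85 mm and grips with 20 to 120 N. Pads are 22 mm wide; open, the fingers measure 114 mm over their backs; the gripper's body (76 mm by 85 mm) begins 54 mm behind the grasp point. The pads swing forward as they close: fully open they stand 13 mm farther back than shut.
Start: joints at [69.901, 26.786, -0.665, 91.828, 0.344, 61.387, -3.226], TCP at [0.197, -0.619, 0.231] pointing down, gripper open.
Joint ranges: [-144.91, 144.91], [-17.63, 115.5], [-89.93, 88.59], [15.96, 139.68], [-74.01, 254.01], [8.47, 105.57], [-167.45, 167.45]. Speed limits (degrees/s): [147.25, 147.25, 180, 180, 180, 180, 180].

## Interface

Orientations are given as a 3x3 rotation matrix whose columns are the frame's x, y, z axes.
In Python, from rig import status, imaging, ticket gives the robot as it stands. The module is installed in compiled form; this text tells all that it offers.
- The arm moves only by the tool servo_tool, never from a script. Its argument "plan" is a list of rows, each an object with "dp": the shift along the tool's x, y, z in m, a list of three; "yaw": the turn about the tool's z in rad; "jaw": the closure, from -1 (fully open) to 1 (shut). In form: [{"dp": [x, y, z], "yaw": yaw, "jaw": jaw}, ...]. A call has exactly 8 rows; each row is the pose to reach, as a shift and turn from the pose commanded when the call began, along the tool's axes at that moment; what a row does not reach only later rows make up. A row lasts 1/8 s, in which the tool goes at most 62.5 mm and 10.7 degrees, less where a joint would pass 70% of its speed; a pose out of reach is approached as far as the arm can. A call with a gripper value outside its range is refused whole. The fingers move at their own pace and stop on an object; the grip force is fixed at half the most. Time passes only in rows, so rows that repeat a pose let the fingers close, or fill a call up. It gives the time, the measured TCP pose, the force and the opening at its end, in the units of the state.
- status.get_obs(): the state, without advancing time (a new reading comes with each control period).
- imaging.snapshot(name): name is "scene" or "top" or "wrist"; returns a dict with "img" (384x512x3 uint8, blue, green, red), "mtx" (3x3 intrinsics, pixels), "world_from_camera" (4x4, takes a point from camera to world coordinates). Camera axes: x right, y down, z forward; pixel columns grow to the right and rows downward; lengths in m; the calibration is good to about 2 mm. The wrist camera is an equidistant fisheye: a pixel r from the principal point sees the ray r / f radians off the axis. A picture is of the moment at which its call begins. There is no depth.
- ticket.hand_in(): hands the job in, once; it reports no verdict.
Trained networks look in the newest picture that a camera, given by its name, has taken for a name from the list of things; names that differ only in an ending like _2 or _b are one class to them, and where a whole thing is asked for, a point or a joint stands for the part that bears it (a point fixed in the world has none). Each returns a list of dicts, best first, with "conf" (0 to 1); they miss things now and then, are a little off and sometimes report something else, mostly with a low value. They report only what shows in the picture. A call takes as long as a camera call.
- imaging.spot_in(camera, query): "box" ([centre column, centre row, width, height] in pixels, round what is visible of it).
- imaging.outline_of(camera, query): "region" (384x512 bool, what is visible of it) and "box" ([centre column, centre row, width, height] in pixels, round what is visible of it).
- imaging.spot_point(camera, query): "xy" ([column, row] in pixels: a listed point, or the origin of a listed thing).
The state is a dict: "clock": time; "q": joint angles; "joint_vel": joint speeds; "joint_torque": joint torques, N m; "tcp_pos": TCP position; "orientation": TCP orientation; "force": force on the tool from outside, world axes, zero at the start; "torque": the same for the moment, N m; "width": finger opening in m.
Only numpy, scipy, OpenCV 4.12 (cv2) and the standard library are available. Lean on these libraries where they do the work, as an engineer would, in place of code of your own. Each camera call takes 0.05 s, during which the arm holds its last target. There are 200 camera calls.

## Working session

There is one attempt and no reset: what is moved stays moved. The work goes in short steps, Python scripts to look and compute and a tool call to move; the robot and the scene stay as the last step left them, time stands still between calls to the robot, and variables do not carry over. Pictures are saved under pics/ and viewed, about 8 in all and at most 12, crops included, and the job is handed in when it is done.

Besides the shell and the picture viewer there is one more tool, called after ">>>" in YAML: its name, and indented under it one key for each argument. servo_tool: Moves the arm, as the interface text tells. Its arguments: {"type":"object","properties":{"plan":{"type":"array"}},"required":["plan"]}

```bash
mkdir -p pics; cat > h.py <<'E'
import numpy as np, cv2
from rig import status, imaging, ticket
np.set_printoptions(precision=4,suppress=True)
def ray(s,px,fish=False):
    K=s["mtx"];T=s["world_from_camera"]
    x=(px[0]-K[0,2])/K[0,0];y=(px[1]-K[1,2])/K[1,1]
    if fish:
        r=np.hypot(x,y);d=np.array([x/r*np.sin(r),y/r*np.sin(r),np.cos(r)]) if r>1e-9 else np.array([0,0,1.])
    else: d=np.array([x,y,1.])
    d=T[:3,:3]@d
    return T[:3,3],d/np.linalg.norm(d)
def atz(s,px,z,fish=False):
    o,d=ray(s,px,fish); return o+d*(z-o[2])/d[2]
def proj(s,P,fish=False):
    T=s["world_from_camera"];K=s["mtx"];p=T[:3,:3].T@(np.array(P)-T[:3,3])
    if fish:
        r=np.hypot(p[0],p[1]);th=np.arctan2(r,p[2]);u=p[:2]/r*th
    else: u=p[:2]/p[2]
    return u*[K[0,0],K[1,1]]+K[:2,2]
def tri(rs):
    A=np.zeros((3,3));b=np.zeros(3)
    for o,d in rs:
        M=np.eye(3)-np.outer(d,d);A+=M;b+=M@o
    return np.linalg.solve(A,b)
E
python3 - <<'E'
from h import *
S={}
for c in ["scene","top","wrist"]:
    s=S[c]=imaging.snapshot(c); cv2.imwrite(f"pics/{c}0.png",s["img"])
    print(c,s["world_from_camera"][:3,3],s["world_from_camera"][:3,2])
    for q in ["parked","lamp","stand","button_near","button_far","bonsai","bottle","bin","pot"]:
        r=imaging.spot_point(c,q)[:1]
        if r: print(q,np.array(r[0]["xy"]),round(r[0]["conf"],2), atz(s,r[0]["xy"],{"parked":.2,"lamp":.161}.get(q,.2 if 'but' in q else 0),c=="wrist"))
st=status.get_obs(); print(st["tcp_pos"],st["orientation"],st["width"],st["clock"])
cv2.imwrite("pics/a.png",np.hstack([S["scene"]["img"],S["top"]["img"]])[:, :, :] if 0 else cv2.resize(np.vstack([S["scene"]["img"],S["top"]["img"]]),(400,600)))
E
```

```text
scene [1.0806 0.9491 0.8088] [-0.4396 -0.6863 -0.5795]
parked [246.7 153.6] 0.75 [0.548  0.0861 0.2   ]
lamp [270.7 198.6] 0.58 [0.5699 0.2237 0.161 ]Traceback (most recent call last):
  File "<stdin>", line 7, in <module>
ValueError: it knows: bin, bonsai, bottle, lamp, parked, pot, stand
```

```bash
python3 - <<'E'
from h import *
S={}
for c in ["scene","top","wrist"]:
    s=S[c]=imaging.snapshot(c); cv2.imwrite(f"pics/{c}0.png",s["img"])
    print(c,s["world_from_camera"][:3,3],s["world_from_camera"][:3,2])
    for q in ["parked","lamp","stand","bonsai","bottle","bin","pot"]:
        r=imaging.spot_point(c,q)[:1]
        if r: print(q,np.array(r[0]["xy"]),round(r[0]["conf"],2), atz(s,r[0]["xy"],{"parked":.2,"lamp":.161}.get(q,0),c=="wrist"))
st=status.get_obs(); print(st["tcp_pos"],st["orientation"],st["width"],st["clock"])
E
```

```text
scene [1.0806 0.9491 0.8088] [-0.4396 -0.6863 -0.5795]
parked [246.3 150.2] 0.89 [0.5405 0.0721 0.2   ]
lamp [272.6 195.3] 0.87 [0.5592 0.2155 0.161 ]
bonsai [273.2 260. ] 0.6 [0.5754 0.2513 0.    ]
bottle [197.1 228.1] 0.67 [0.6751 0.0513 0.    ]
bin [349.4 294.4] 0.86 [0.4941 0.4295 0.    ]
pot [299.  208.4] 0.66 [0.4026 0.1207 0.    ]
top [0.4256 0.1436 1.0753] [ 0.1555  0.0116 -0.9878]
parked [291.5 174.5] 0.64 [0.6202 0.0732 0.2   ]
lamp [237.6 197.8] 0.84 [0.565  0.2054 0.161 ]
bonsai [225.8 201.3] 0.73 [0.578  0.2509 0.    ]
bottle [292.  170.2] 0.79 [0.6779 0.0558 0.    ]
bin [163.8 229.6] 0.58 [0.4891 0.4296 0.    ]
pot [269.2 260.7] 0.87 [0.4079 0.118  0.    ]
wrist [ 0.2775 -0.5934  0.3728] [-0.3072 -0.0983 -0.9465]
[ 0.1969 -0.6195  0.2313] [[ 0.953   0.3029 -0.0001]
 [ 0.3029 -0.953   0.    ]
 [-0.     -0.     -1.    ]] 0.08539688978726828 1.4
```

View pics/scene0.png

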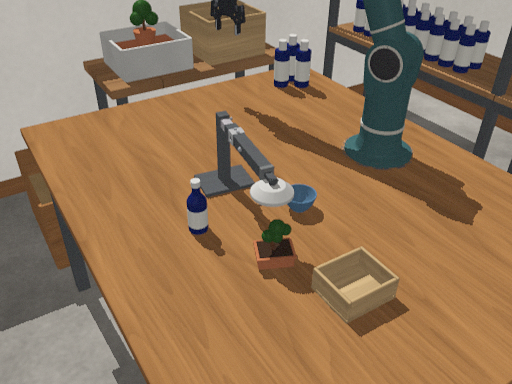

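View pics/top0.png

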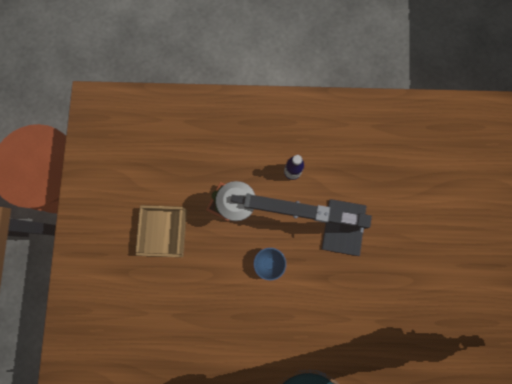

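Scene: the stand's post is at about (225,145), the lamp at (272,192) and the bonsai at (275,245). Top: the boom runs from (345,217) to (246,201), with the saddle near (322,213) and the pot at (269,264).

```bash
python3 - <<'E'
from h import *
s=imaging.snapshot("top"); S2=imaging.snapshot("scene")
a=imaging.spot_point("top","lamp")[0]["xy"];b=imaging.spot_point("scene","lamp")[0]["xy"]
print("lamp tri",tri([ray(s,a),ray(S2,b)]))
for q in ["parked","lamp","stand"]:
    for r in imaging.outline_of("top",q)[:1]:
        m=r["region"]; print(q,r["conf"],m.sum(),r["box"]); cv2.imwrite(f"pics/m_{q}.png",m*255)
c=s["img"][150:260,200:390]; 
cv2.imwrite("pics/topc.png",cv2.convertScaleAbs(cv2.resize(c,None,fx=4,fy=4,interpolation=cv2.INTER_CUBIC),alpha=1.8,beta=20))
E
```

```text
lamp tri [0.5559 0.2091 0.1559]
parked 0.67 2622 [278.4, 202.2, 128.2, 42.8]
lamp 0.65 2292 [280.2, 202.4, 130.3, 46.4]
stand 0.6 4351 [296.9, 217.3, 154.2, 74.8][ WARN:0@3.037] global loadsave.cpp:1063 imwrite_ Unsupported depth image for selected encoder is fallbacked to CV_8U.
```

View pics/topc.png

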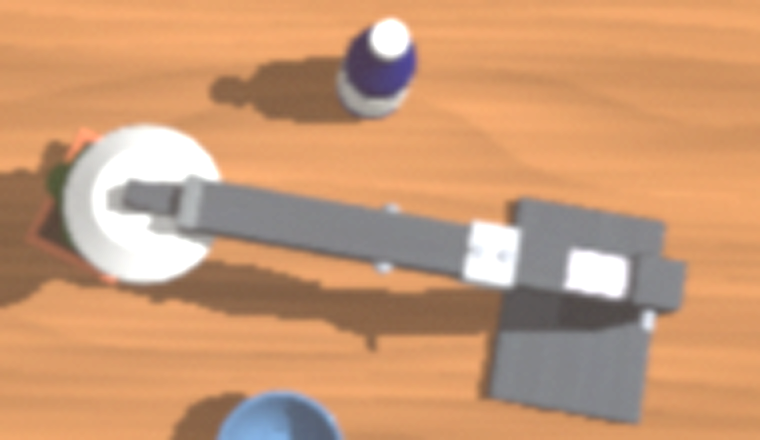

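The buttons show at crop (392,208) and (384,267), i.e. full-picture pixel (297,209) between them. The saddle is at crop (491,254).

```bash
python3 - <<'E'
from h import *
s=imaging.snapshot("top")
f=lambda p:[(p[0]+.5)/4-.5+200,(p[1]+.5)/4-.5+150]
P=atz(s,f((388,237.5)),.2);Sd=atz(s,f((491,254)),.217);L=atz(s,f((192,203)),.215);
A=atz(s,f((392,208)),.2);B=atz(s,f((384,267)),.2);In=atz(s,f((566,271)),.215)
print(P,Sd,L,A-B,In)
d=(L-Sd)[:2];print("dir",d/np.linalg.norm(d),np.degrees(np.arctan2(d[1],d[0])),np.linalg.norm((Sd-P)[:2]))
o=status.get_obs();R=o["orientation"];print(o["tcp_pos"],R)
yaw=np.arctan2(d[1],d[0]);sx=np.array([np.sin(yaw),-np.cos(yaw)]);print("stand x",sx,"tool y needed ±",np.degrees(np.arctan2(sx[1],sx[0])),"now",np.degrees(np.arctan2(R[1,1],R[0,1])))
E
```

```text
[0.5356 0.0597 0.2   ] [0.5254 0.0006 0.217 ] [0.5512 0.1777 0.215 ] [ 0.0359 -0.0044  0.    ] [ 0.5168 -0.0438  0.215 ]
dir [0.1442 0.9895] 81.70786390284833 0.05992519643913729
[ 0.1969 -0.6195  0.2313] [[ 0.953   0.3029 -0.    ]
 [ 0.3029 -0.953  -0.0001]
 [-0.      0.0001 -1.    ]]
stand x [ 0.9895 -0.1442] tool y needed ± -8.292136097151666 now -72.36950141218992
```

>>> servo_tool:
  plan:
    - {"dp": [0.04,-0.041,-0.01],"yaw": -0.14,"jaw": -1}
    - {"dp": [0.08,-0.082,-0.02],"yaw": -0.28,"jaw": -1}
    - {"dp": [0.12,-0.123,-0.03],"yaw": -0.42,"jaw": -1}
    - {"dp": [0.16,-0.164,-0.05],"yaw": -0.56,"jaw": -1}
    - {"dp": [0.2,-0.205,-0.07],"yaw": -0.7,"jaw": -1}
    - {"dp": [0.24,-0.246,-0.09],"yaw": -0.84,"jaw": -1}
    - {"dp": [0.28,-0.287,-0.11],"yaw": -0.98,"jaw": -1}
    - {"dp": [0.32,-0.328,-0.13],"yaw": -1.118,"jaw": -1}

```text
clock: 2.8
tcp_pos: [0.4031, -0.2082, 0.3623]
orientation: [[0.14, 0.99, 0.001], [0.99, -0.14, -0.001], [-0.001, 0.001, -1.0]]
force: [1.1, -0.6, 0.8]
width: 0.0854
```

>>> servo_tool:
  plan:
    - {"dp": [0.05,0.016,0.0],"yaw": 0,"jaw": -1}
    - {"dp": [0.1,0.032,0.0],"yaw": 0,"jaw": -1}
    - {"dp": [0.15,0.048,0.0],"yaw": 0,"jaw": -1}
    - {"dp": [0.2,0.064,0.0],"yaw": 0,"jaw": -1}
    - {"dp": [0.245,0.08,0.01],"yaw": 0,"jaw": -1}
    - {"dp": [0.286,0.093,0.03],"yaw": 0,"jaw": -1}
    - {"dp": [0.286,0.093,0.04],"yaw": 0,"jaw": -1}
    - {"dp": [0.286,0.093,0.04],"yaw": 0,"jaw": -1}

```text
clock: 3.8
tcp_pos: [0.5353, 0.0589, 0.3204]
orientation: [[0.145, 0.989, -0.002], [0.989, -0.145, -0.001], [-0.001, -0.002, -1.0]]
force: [0.3, -0.5, -0.2]
width: 0.0855
```

```bash
python3 - <<'E'
from h import *
s=imaging.snapshot("wrist");o=status.get_obs();print(o["tcp_pos"],o["orientation"],o["force"],o["clock"])
for q in ["parked","lamp"]:
    for r in imaging.spot_point("wrist",q)[:2]: print(q,r["xy"],r["conf"],atz(s,r["xy"],.2 if q=="parked" else .161,True))
u=proj(s,[.5356,.0597,.2],True);print("expected parked",u, "cam",s["world_from_camera"][:3,3], s["mtx"][0])
np.save("s_wfc.npy",s["world_from_camera"]);np.save("s_k.npy",s["mtx"])
cv2.imwrite("pics/w1raw.png",s["img"]);cv2.imwrite("pics/w1.png",cv2.convertScaleAbs(cv2.resize(s["img"],(800,600),interpolation=cv2.INTER_CUBIC),alpha=1.5,beta=10))
E
```

```text
[0.5357 0.0584 0.3212] [[ 0.146   0.9893 -0.0005]
 [ 0.9893 -0.146  -0.0008]
 [-0.0009 -0.0004 -1.    ]] [ 0.4115 -0.0037 -0.8129] 3.85
parked [258.7, 189.6] 0.96 [0.5383 0.059  0.2   ]
lamp [255.6, 28.8] 0.6 [0.5579 0.2123 0.161 ]
expected parked [255.7084 189.2829] cam [0.5489 0.1423 0.4618] [297.3186   0.     256.699 ]
```

View pics/w1.png

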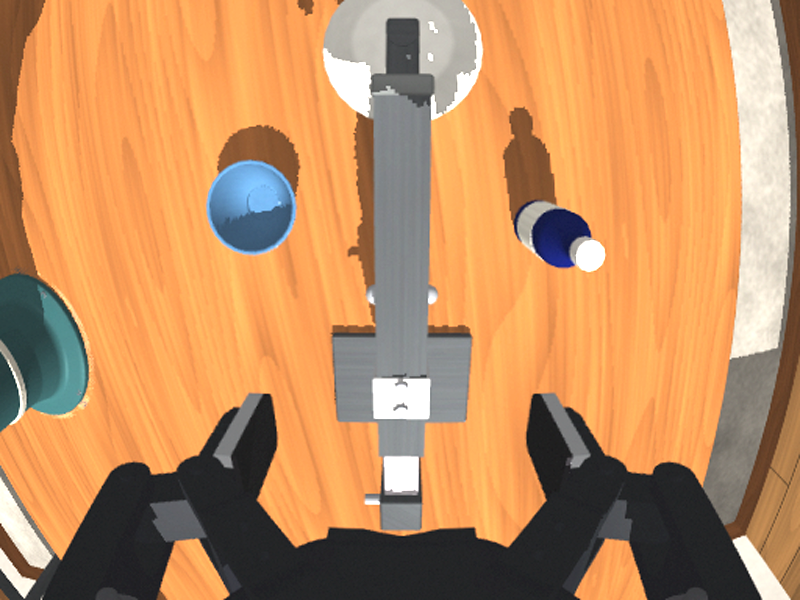

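The wrist view shows the buttons at (371,295) and (432,295) in the 800-pixel view, the saddle centre at (401,398) and the boom's outer end at (402,88). The yaw looks nearly right.

```bash
python3 - <<'E'
from h import *
s={"world_from_camera":np.load("s_wfc.npy"),"mtx":np.load("s_k.npy")}
f=lambda p:[(p[0]+.5)*.64-.5,(p[1]+.5)*.64-.5]
P=atz(s,f((401.5,295)),.2,True);S=atz(s,f((401.5,398)),.217,True)
O=atz(s,f((402.5,97)),.215,True);I=atz(s,f((401.5,456)),.215,True)
A=atz(s,f((371,295)),.2,True);B=atz(s,f((432,295)),.2,True)
print(P,S,O,I,B-A)
d=(O-I)[:2];print(np.degrees(np.arctan2(d[1],d[0])),np.linalg.norm(d),"saddle",np.linalg.norm((S-P)[:2]))
E
```

```text
[0.5367 0.0602 0.2   ] [0.5279 0.0008 0.217 ] [0.5536 0.1715 0.215 ] [ 0.5212 -0.0447  0.215 ] [ 0.0357 -0.0053  0.    ]
81.48383065684777 0.21857459869461504 saddle 0.06001453162410828
```

>>> servo_tool:
  plan:
    - {"dp": [0.0015,0.001,0.035],"yaw": 0,"jaw": -1}
    - {"dp": [0.0015,0.001,0.07],"yaw": 0,"jaw": -1}
    - {"dp": [0.0015,0.001,0.1],"yaw": 0,"jaw": -1}
    - {"dp": [0.0015,0.001,0.12],"yaw": 0,"jaw": -1}
    - {"dp": [0.0015,0.001,0.135],"yaw": 0,"jaw": -1}
    - {"dp": [0.0015,0.001,0.142],"yaw": 0,"jaw": -1}
    - {"dp": [0.0015,0.001,0.142],"yaw": 0,"jaw": -0.4}
    - {"dp": [0.0015,0.001,0.142],"yaw": 0,"jaw": -0.2}

```text
clock: 4.95
tcp_pos: [0.5376, 0.061, 0.1801]
orientation: [[0.145, 0.989, 0.001], [0.989, -0.145, -0.0], [0.0, 0.001, -1.0]]
force: [-0.8, 0.1, -0.2]
width: 0.0519
```

```bash
python3 - <<'E'
from h import *
s=imaging.snapshot("wrist");o=status.get_obs();print(o["tcp_pos"],o["orientation"][:,0],o["force"],o["clock"],o["width"])
cv2.imwrite("pics/w2.png",cv2.convertScaleAbs(cv2.resize(s["img"][150:384,80:440],(800,520),interpolation=cv2.INTER_CUBIC),alpha=1.5,beta=10))
E
```

```text
[0.5376 0.061  0.18  ] [0.1446 0.9895 0.0002] [-0.6829 -0.6245 -0.2073] 5.0 0.05163051153239126
```

View pics/w2.png

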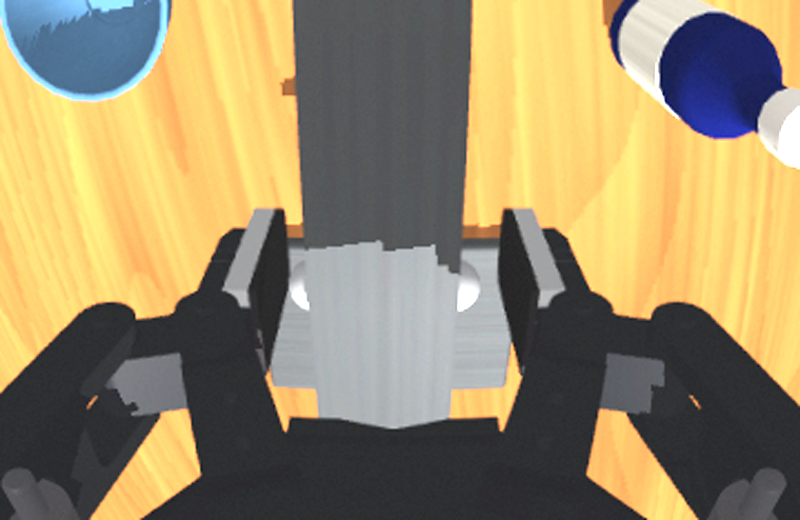

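The buttons at (302,287) and (467,287) sit between the pads and are centred. I'm closing the jaws now.

>>> servo_tool:
  plan:
    - {"dp": [0,0,0],"yaw": 0,"jaw": 0.0}
    - {"dp": [0,0,0],"yaw": 0,"jaw": 0.2}
    - {"dp": [0,0,0],"yaw": 0,"jaw": 0.4}
    - {"dp": [0,0,0],"yaw": 0,"jaw": 0.7}
    - {"dp": [0,0,0],"yaw": 0,"jaw": 1}
    - {"dp": [0,0,0],"yaw": 0,"jaw": 1}
    - {"dp": [0,0,0],"yaw": 0,"jaw": 1}
    - {"dp": [0,0,0],"yaw": 0,"jaw": 1}

```text
clock: 6.0
tcp_pos: [0.5355, 0.0613, 0.1799]
orientation: [[0.145, 0.989, -0.003], [0.989, -0.145, -0.001], [-0.001, -0.003, -1.0]]
force: [-8.1, 0.0, 9.5]
width: 0.0292
```

>>> servo_tool:
  plan:
    - {"dp": [0.004,-0.0018,0],"yaw": 0,"jaw": 1}
    - {"dp": [0.008,-0.0018,0],"yaw": 0,"jaw": 1}
    - {"dp": [0.012,-0.0018,0],"yaw": 0,"jaw": 1}
    - {"dp": [0.016,-0.0018,0],"yaw": 0,"jaw": 1}
    - {"dp": [0.02,-0.0018,0],"yaw": 0,"jaw": 1}
    - {"dp": [0.024,-0.0018,0],"yaw": 0,"jaw": 1}
    - {"dp": [0.027,-0.0018,0],"yaw": 0,"jaw": 1}
    - {"dp": [0.027,-0.0018,0],"yaw": 0,"jaw": 1}

```text
clock: 7.0
tcp_pos: [0.5389, 0.0838, 0.1799]
orientation: [[0.147, 0.989, -0.002], [0.989, -0.147, -0.006], [-0.007, -0.001, -1.0]]
force: [-4.1, -9.3, 9.8]
width: 0.0294
```

```bash
python3 - <<'E'
from h import *
o=status.get_obs();d=np.array([.145,.9894])
p0=np.array([.5355,.0613])
print("travel",(o["tcp_pos"][:2]-p0)@d,"lat",(o["tcp_pos"][:2]-p0)@[d[1],-d[0]],"axial F",o["force"][:2]@d,o["force"],o["width"],o["clock"])
s=imaging.snapshot("top");c=s["img"][150:260,200:390]
cv2.imwrite("pics/topd.png",cv2.convertScaleAbs(cv2.resize(c,None,fx=4,fy=4,interpolation=cv2.INTER_CUBIC),alpha=1.8,beta=20))
E
```

```text
travel 0.022743524750037696 lat 6.70591376782733e-05 axial F -9.818624054712588 [-4.1084 -9.3217  9.7662] 0.029380407182778498 7.0
```

View pics/topd.png

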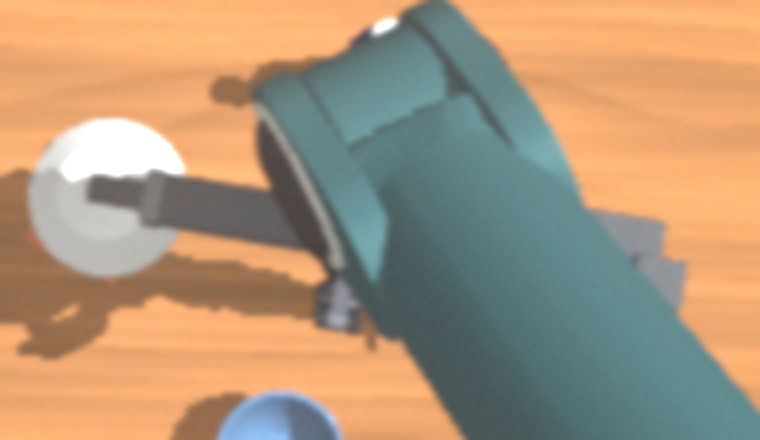

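The boom end has moved from crop (191,203) to (153,197). That is about 22 mm, matching the TCP travel, so there is no creep so far. Drag is about 10 N.

>>> servo_tool:
  plan:
    - {"dp": [0.004,0,0],"yaw": 0,"jaw": 1}
    - {"dp": [0.008,0,0],"yaw": 0,"jaw": 1}
    - {"dp": [0.012,0,0],"yaw": 0,"jaw": 1}
    - {"dp": [0.016,0,0],"yaw": 0,"jaw": 1}
    - {"dp": [0.02,0,0],"yaw": 0,"jaw": 1}
    - {"dp": [0.023,0,0],"yaw": 0,"jaw": 1}
    - {"dp": [0.025,0,0],"yaw": 0,"jaw": 1}
    - {"dp": [0.026,0,0],"yaw": 0,"jaw": 1}

```text
clock: 8.05
tcp_pos: [0.5426, 0.1089, 0.1799]
orientation: [[0.148, 0.989, -0.002], [0.989, -0.148, -0.007], [-0.008, -0.001, -1.0]]
force: [-5.4, -11.1, 11.5]
width: 0.0296
```

```bash
cat > t.py <<'E'
from h import *
o=status.get_obs();d=np.array([.145,.9894])
p0=np.array([.5355,.0613])
print("travel",(o["tcp_pos"][:2]-p0)@d,"lat",(o["tcp_pos"][:2]-p0)@[d[1],-d[0]],"axial F",o["force"][:2]@d,o["force"],o["width"],o["clock"])
E
python3 t.py
```

```text
travel 0.048159522293952706 lat 0.0001161271967815863 axial F -11.804225392113528 [ -5.4402 -11.1334  11.5238] 0.029561487872957114 8.05
```

>>> servo_tool:
  plan:
    - {"dp": [0.0005,0,0],"yaw": 0,"jaw": 1}
    - {"dp": [0.001,0,0],"yaw": 0,"jaw": 1}
    - {"dp": [0.0015,0,0],"yaw": 0,"jaw": 1}
    - {"dp": [0.002,0,0],"yaw": 0,"jaw": 1}
    - {"dp": [0.0025,0,0],"yaw": 0,"jaw": 1}
    - {"dp": [0.003,0,0],"yaw": 0,"jaw": 1}
    - {"dp": [0.0035,0,0],"yaw": 0,"jaw": 1}
    - {"dp": [0.004,0,0],"yaw": 0,"jaw": 1}

```text
clock: 9.05
tcp_pos: [0.5432, 0.1129, 0.1799]
orientation: [[0.147, 0.989, -0.002], [0.989, -0.147, -0.007], [-0.008, -0.001, -1.0]]
force: [-5.3, -9.9, 11.7]
width: 0.0293
```

```bash
python3 t.py
```

```text
travel 0.0521550110237034 lat 0.00014905414972965999 axial F -10.614603435088705 [-5.334  -9.9466 11.7106] 0.029253780030152905 9.05
```

>>> servo_tool:
  plan:
    - {"dp": [0.0004,0,0],"yaw": 0,"jaw": 1}
    - {"dp": [0.0008,0,0],"yaw": 0,"jaw": 1}
    - {"dp": [0.0012,0,0],"yaw": 0,"jaw": 1}
    - {"dp": [0.0016,0,0],"yaw": 0,"jaw": 1}
    - {"dp": [0.002,0,0],"yaw": 0,"jaw": 1}
    - {"dp": [0.0024,0,0],"yaw": 0,"jaw": 1}
    - {"dp": [0.0027,0,0],"yaw": 0,"jaw": 1}
    - {"dp": [0.003,0,0],"yaw": 0,"jaw": 1}

```text
clock: 10.05
tcp_pos: [0.5438, 0.1166, 0.1799]
orientation: [[0.147, 0.989, -0.002], [0.989, -0.147, -0.006], [-0.007, -0.001, -1.0]]
force: [-4.5, -9.2, 10.7]
width: 0.0295
```

```bash
python3 t.py
```

```text
travel 0.055867839214461965 lat 0.00016048492835436492 axial F -9.781694818728683 [-4.5036 -9.2265 10.7171] 0.029485440763720637 10.05
```

>>> servo_tool:
  plan:
    - {"dp": [0.0003,0,0],"yaw": 0,"jaw": 1}
    - {"dp": [0.0006,0,0],"yaw": 0,"jaw": 1}
    - {"dp": [0.0009,0,0],"yaw": 0,"jaw": 1}
    - {"dp": [0.0012,0,0],"yaw": 0,"jaw": 1}
    - {"dp": [0.0015,0,0],"yaw": 0,"jaw": 1}
    - {"dp": [0.0018,0,0],"yaw": 0,"jaw": 1}
    - {"dp": [0.002,0,0],"yaw": 0,"jaw": 1}
    - {"dp": [0.002,0,0],"yaw": 0,"jaw": 1}

```text
clock: 11.05
tcp_pos: [0.5444, 0.1209, 0.18]
orientation: [[0.146, 0.989, -0.0], [0.989, -0.146, -0.003], [-0.003, 0.0, -1.0]]
force: [-1.7, -2.9, 7.0]
width: 0.0294
```

```bash
python3 t.py
```

```text
travel 0.06026441956699372 lat 0.0001808753904785588 axial F -3.103833634695352 [-1.6954 -2.8886  7.0432] 0.029443169786325683 11.05
```

>>> servo_tool:
  plan:
    - {"dp": [0.0003,0,0],"yaw": 0,"jaw": 1}
    - {"dp": [0.0006,0,0],"yaw": 0,"jaw": 1}
    - {"dp": [0.0009,0,0],"yaw": 0,"jaw": 1}
    - {"dp": [0.0012,0,0],"yaw": 0,"jaw": 1}
    - {"dp": [0.0015,0,0],"yaw": 0,"jaw": 1}
    - {"dp": [0.0015,0,0],"yaw": 0,"jaw": 1}
    - {"dp": [0.0015,0,0],"yaw": 0,"jaw": 1}
    - {"dp": [0.0015,0,0],"yaw": 0,"jaw": 1}

```text
clock: 12.05
tcp_pos: [0.5444, 0.1211, 0.1799]
orientation: [[0.147, 0.989, -0.001], [0.989, -0.147, -0.005], [-0.005, -0.0, -1.0]]
force: [-3.0, -6.6, 9.1]
width: 0.0293
```

```bash
python3 t.py; python3 - <<'E'
from h import *
s=imaging.snapshot("scene");c=s["img"][90:220,190:310]
cv2.imwrite("pics/sc2.png",cv2.convertScaleAbs(cv2.resize(c,None,fx=4.5,fy=4.5,interpolation=cv2.INTER_CUBIC),alpha=1.5,beta=20))
E
```

```text
travel 0.0604615164672709 lat 0.00018000333777250355 axial F -6.940888445669056 [-3.0379 -6.57    9.1146] 0.029296965198085584 12.05
```

View pics/sc2.png

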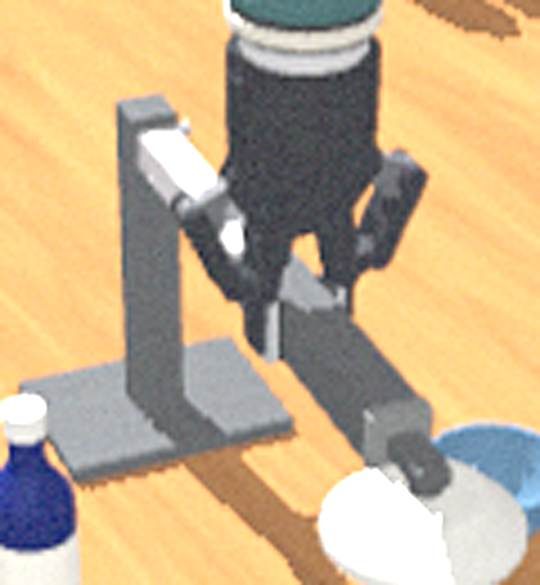

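The picture is inconclusive because the fingers hide the saddle. The force fell from 10 N to 3 N with a jump to 60 mm, then climbed without travel. One more small check will separate a lock from stiction.

>>> servo_tool:
  plan:
    - {"dp": [0.0004,0,0],"yaw": 0,"jaw": 1}
    - {"dp": [0.0008,0,0],"yaw": 0,"jaw": 1}
    - {"dp": [0.0012,0,0],"yaw": 0,"jaw": 1}
    - {"dp": [0.0016,0,0],"yaw": 0,"jaw": 1}
    - {"dp": [0.002,0,0],"yaw": 0,"jaw": 1}
    - {"dp": [0.0024,0,0],"yaw": 0,"jaw": 1}
    - {"dp": [0.0024,0,0],"yaw": 0,"jaw": 1}
    - {"dp": [0.0024,0,0],"yaw": 0,"jaw": 1}

```text
clock: 13.1
tcp_pos: [0.5448, 0.1232, 0.18]
orientation: [[0.147, 0.989, -0.001], [0.989, -0.147, -0.005], [-0.005, -0.0, -1.0]]
force: [-4.2, -6.9, 9.5]
width: 0.0295
```

```bash
python3 t.py
```

```text
travel 0.06255062869542849 lat 0.00020164551205544392 axial F -7.427997536926141 [-4.1958 -6.8927  9.4761] 0.02954405530670579 13.1
```

>>> servo_tool:
  plan:
    - {"dp": [0.0003,0,0],"yaw": 0,"jaw": 1}
    - {"dp": [0.0006,0,0],"yaw": 0,"jaw": 1}
    - {"dp": [0.0009,0,0],"yaw": 0,"jaw": 1}
    - {"dp": [0.0012,0,0],"yaw": 0,"jaw": 1}
    - {"dp": [0.0015,0,0],"yaw": 0,"jaw": 1}
    - {"dp": [0.0015,0,0],"yaw": 0,"jaw": 1}
    - {"dp": [0.0015,0,0],"yaw": 0,"jaw": 1}
    - {"dp": [0.0015,0,0],"yaw": 0,"jaw": 1}

```text
clock: 14.1
tcp_pos: [0.5448, 0.1233, 0.1799]
orientation: [[0.147, 0.989, -0.002], [0.989, -0.147, -0.007], [-0.007, -0.001, -1.0]]
force: [-6.2, -10.4, 11.1]
width: 0.0289
```

```bash
python3 t.py
```

```text
travel 0.0627226165179398 lat 0.00016513530181383416 axial F -11.149069536690968 [ -6.1836 -10.3623  11.1086] 0.02885291019216037 14.1
```

>>> servo_tool:
  plan:
    - {"dp": [0.0003,0,0],"yaw": 0,"jaw": 1}
    - {"dp": [0.0006,0,0],"yaw": 0,"jaw": 1}
    - {"dp": [0.0009,0,0],"yaw": 0,"jaw": 1}
    - {"dp": [0.0012,0,0],"yaw": 0,"jaw": 1}
    - {"dp": [0.0012,0,0],"yaw": 0,"jaw": 1}
    - {"dp": [0.0012,0,0],"yaw": 0,"jaw": 1}
    - {"dp": [0.0012,0,0],"yaw": 0,"jaw": 1}
    - {"dp": [0.0012,0,0],"yaw": 0,"jaw": 1}

```text
clock: 15.1
tcp_pos: [0.5448, 0.1234, 0.1799]
orientation: [[0.148, 0.989, -0.003], [0.989, -0.148, -0.009], [-0.009, -0.001, -1.0]]
force: [-7.5, -13.6, 13.9]
width: 0.029
```

```bash
python3 t.py
```

```text
travel 0.06282760488965225 lat 0.0001803270206432751 axial F -14.522822082135068 [ -7.4508 -13.5865  13.9023] 0.029027254239038132 15.1
```

The pull has climbed to 14.5 N with no travel, so the boom is locked. Next I relax the pull and open the jaws.

>>> servo_tool:
  plan:
    - {"dp": [-0.003,0,0],"yaw": 0,"jaw": 1}
    - {"dp": [-0.0057,0,0],"yaw": 0,"jaw": 1}
    - {"dp": [-0.0057,0,0],"yaw": 0,"jaw": 0.5}
    - {"dp": [-0.0057,0,0],"yaw": 0,"jaw": 0}
    - {"dp": [-0.0057,0,0],"yaw": 0,"jaw": -0.5}
    - {"dp": [-0.0057,0,0],"yaw": 0,"jaw": -1}
    - {"dp": [-0.0057,0,0],"yaw": 0,"jaw": -1}
    - {"dp": [-0.0057,0,0],"yaw": 0,"jaw": -1}

```text
clock: 16.1
tcp_pos: [0.5444, 0.1235, 0.1792]
orientation: [[0.144, 0.99, -0.0], [0.99, -0.144, 0.0], [0.0, -0.0, -1.0]]
force: [0.2, -0.1, 0.2]
width: 0.0851
```

>>> servo_tool:
  plan:
    - {"dp": [0,0,-0.02],"yaw": 0,"jaw": -1}
    - {"dp": [0,0,-0.05],"yaw": 0,"jaw": -1}
    - {"dp": [0,0,-0.09],"yaw": 0,"jaw": -1}
    - {"dp": [0,0,-0.13],"yaw": 0,"jaw": -1}
    - {"dp": [0,0,-0.15],"yaw": 0,"jaw": -1}
    - {"dp": [-0.03,0,-0.15],"yaw": 0,"jaw": -1}
    - {"dp": [-0.06,0,-0.15],"yaw": 0,"jaw": -1}
    - {"dp": [-0.06,0,-0.15],"yaw": 0,"jaw": -1}

```text
clock: 17.1
tcp_pos: [0.5359, 0.0616, 0.3306]
orientation: [[0.149, 0.989, 0.002], [0.989, -0.149, -0.001], [-0.001, 0.002, -1.0]]
force: [1.3, -0.3, -1.6]
width: 0.0854
```

```bash
python3 t.py; python3 - <<'E'
from h import *
s=imaging.snapshot("wrist")
cv2.imwrite("pics/w3.png",cv2.convertScaleAbs(cv2.resize(s["img"][80:330,150:362],None,fx=2.4,fy=2.4,interpolation=cv2.INTER_CUBIC),alpha=1.3,beta=0))
t=imaging.snapshot("top")
for q in ["bonsai","bottle","bin","pot"]:
    r=imaging.spot_point("top",q)[:1]
    if r: print(q,r[0]["conf"],atz(t,r[0]["xy"],0))
E
```

```text
travel 0.00040163089304127156 lat 0.00035026027245999936 axial F -0.09980418548520269 [ 1.2911 -0.2901 -1.5595] 0.08537595935384508 17.1
bonsai 0.34 [0.5664 0.1199 0.    ]
bin 0.58 [0.4818 0.4273 0.    ]
pot 0.61 [0.4089 0.1151 0.    ]
```

View pics/w3.png

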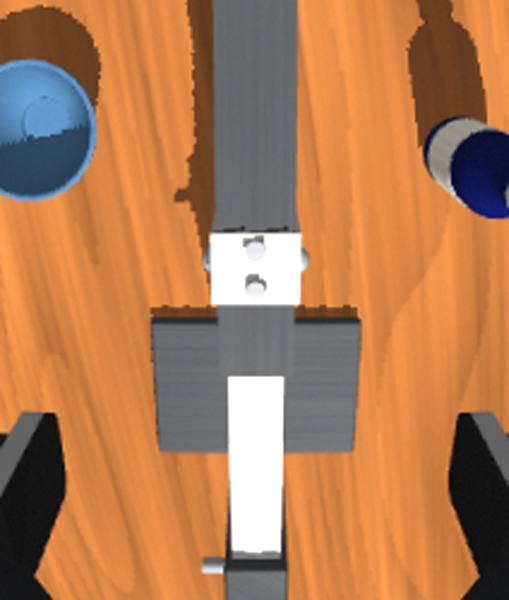

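Both buttons stand out through the saddle at (207,261) and (303,261), about 42.5 mm over both against the nominal 43. The gripper is clear. The bonsai is hidden under the lamp in the top view and I never touched it, so I'm handing in.

```bash
python3 -c "
from h import *
s=imaging.snapshot('scene')
for q in ['bonsai','bottle','bin','pot']:
    r=imaging.spot_point('scene',q)[:1]
    if r: print(q,r[0]['conf'],atz(s,r[0]['xy'],0))
print(ticket.hand_in())"
```

```text
bonsai 0.73 [0.5739 0.255  0.    ]
bottle 0.57 [ 0.6797  0.0653 -0.    ]
bin 0.91 [0.4878 0.4361 0.    ]
pot 0.65 [0.4025 0.1192 0.    ]
the job is handed in; nothing more can be done
None
```

The boom is clicked into its next pair of holes and the job is handed in; no verdict was reported. I pinched both buttons flush at the parked holes, drew the boom out, then let go and lifted the gripper clear.

- **Draw and click:** Drag was about 10 N. At about 60 mm the pull dropped to 3 N as the buttons popped. The boom took up roughly 2 mm of play, then the pull climbed to 14.5 N with no further travel. I stopped there, at about 63 mm of hand travel. That is about 3 mm more than the 60 mm I measured in the pictures, so the boom itself is somewhere between 60 and 63 mm out.
- **Buttons:** The last wrist picture shows both standing out through the middle of the saddle, about 42.5 mm over both against 43 mm nominal.
- **Bonsai, bottle, bin and pot:** The last scene-camera check puts bonsai, bin and pot within about 1 cm of where they started. It put the bottle 14 mm away, which I take as detector noise because nothing came near it.
- **Checks that disagreed:** The top camera missed the bottle. It also placed the bonsai wrongly, with low confidence (0.34), because the bonsai was hidden under the lamp. The scene camera found it within 5 mm of its starting place.

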